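# Press a circuit board in the bench tester and hold it

### The job

Get the board tester on the blue mat ready for a measurement: first flip its red safety catch all the way over to the outside, then pull the yellow grip of its press handle towards the front and down until it comes to its stop, so that the clear plate presses on the circuit board. The handle springs back, so hold it down there and finish while still holding it with the gripper. Leave the catch flipped over and do not disturb the other things on the mat.

Things in the scene. Friction and masses are not known exactly. Their poses are not given: they have to be found in the camera images.
- fixture: Board tester, fixed to the bench: grey base 240 (x) x 250 (y) x 46 mm high; origin at the centre of its underside, x to its rear (roughly away from the robot, within 0.3 rad), y to its left, z up. On it a green circuit board under a clear plate (140 x 125 mm, centred, top 102 mm above the bench) between two aluminium cheeks (outer faces at y = +-80 mm, 92 mm high).
- handle_hinge (a point): Middle of the handle's hinge axis, at (30, 0, 75) mm in the tester's frame, axes as the tester's; the handle turns about its y axis. At handle angle q the grip's centre is at hinge + 130 mm x (sin(0.349 - q) along x, cos(0.349 - q) along z).
- handle (a joint): Press handle, a U of 12 mm steel rod, arms at y = +-92 mm. 0 = at rest, leaning 0.349 rad from upright to the rear; grows as the grip is pulled to the tester's front (-x) and down, stop at 1.30. A spring drives it back to 0: it takes about 2.5 N at the grip at the start, 6 to 7 N at the stop. The upright catch blocks its right arm.
- grip (a point): Yellow round grip (part handle_c3 in the rules) across the handle's end, 18 mm diameter, 110 mm long along its y axis (parallel to the tester's y); origin at its centre, 130 mm from the hinge axis (197 mm above the bench at rest, 150 mm at the stop). Turns with the handle; at least 35 mm free below it between the arms all the way.
- catch (a joint): Red safety catch: 0 = upright, blocking (starts at 0 to 0.15); grows as it is flipped outward to the tester's right (-y) about an axis along the tester's x; 1.57 = lying level, stop at 1.65. Light friction (about 1 N at the tab), no spring: stays where it is left.
- catch_tab (a point): Centre of the catch's red tab, 83 mm from the catch hinge (141 mm above the bench when upright). The tab is 12 mm thick (y), 34 mm high (z) and runs along x from 20 mm in front of this point (-x) to 30 mm behind it; its front half is clear of everything else. Axes turn with the catch and equal the tester's at 0.
- catch_hinge (a point): Point of the catch's hinge axis, at (-5, -112, 58) mm in the tester's frame, axes as the tester's. At angle c the tab's centre is at hinge + (-24, -83 sin c, 83 cos c) mm. The catch also carries a dark steel stop block, 1 to 39 mm behind this point (+x), 50 to 66 mm up and reaching 31 mm towards the tester's middle when upright.
- spool: Bystander: loose grey metal wire spool, 54 mm diameter, 50 mm high, standing; origin at the centre of its underside.
- tray: Bystander: loose yellow parts tray 110 x 80 x 28 mm; origin at the centre of its underside.
- carton: Bystander: loose white carton 75 x 55 x 30 mm; origin at the centre of its underside.
- screwdriver: Bystander: loose screwdriver with black handle, 170 mm long along x, lying.
- sucker: Bystander: loose blue solder pump, 200 mm long along x, 20 mm diameter, lying.
- pliers: Bystander: loose pliers with red handles, 155 mm long along x, lying.

How it is judged:
By the outcome, as a careful person would: the job done as asked, in the order asked, and still so for the second after the job is handed in, while the arm keeps its last pose, push and grip.
It also fails if it takes over 48 s, if anything falls off the work surface, if the arm or the gripper's body presses on something with over 40 N, if the wrist force passes 120 N, or if a joint passes its speed limit or range.

### The arm

A 7-joint arm with a two-finger parallel gripper is mounted at the origin on the work surface. World frame = base frame: x ahead of the robot, y to its left, z up, the work surface at z = 0. Lengths are in m, angles in degrees, forces in N, time in s.
With the tool pointing down it reaches from about 0.425 to 0.875 m from the base axis. Payload 4.7 kg.
Tool frame: the origin (TCP) lies at the centre of the arm's flange, where the gripper is bolted on; the fingertips stand 182 mm ahead of it and the grasp point (between the pads) lies 164 mm ahead of it; z points along the fingers, x is the direction in which the jaws open and shut, and the axes are right-handed (so a half turn about z gives the same grasp; the last joint's range is limited). The gripper opens to 87 mm and grips with 3 to 60 N. Pads are 19 mm wide; open, the fingers measure 117 mm over their backs; the gripper's body (75 mm by 190 mm) begins 51 mm behind the grasp point.
Start: joints at [64.693, 18.392, -4.016, 83.108, 1.295, 78.541, -3.26], TCP at [0.286, -0.584, 0.405] pointing down, gripper open.
Joint ranges: [-163.93, 163.93], [-17.29, 119.83], [-79.2, 71.16], [3.27, 140.29], [-89.18, 269.18], [5.43, 117.66], [-154.24, 154.24]. Speed limits (degrees/s): [147.25, 147.25, 180, 180, 180, 180, 180].

### API

Orientations are given as [roll, pitch, yaw] about the fixed x, y, z axes, in that order (R = Rz(yaw) Ry(pitch) Rx(roll)).
In Python, from cell import env gives the robot as it stands. The module is installed in compiled form; this text tells all that it offers.
- The arm moves only by the tool carry_out, never from a script. Its argument "increments" is a list of rows, each a list of 5 numbers: the shift along the world's x, y, z in m, then the turn about the world's z in degrees, then the gripper's target within -1 to 1 (shut at 1, half-way at 0, fully open at -1). In form: [[dx, dy, dz, spin, jaw], ...]. A call has 1 to 20 rows; each row is the pose to reach, as a shift and turn from the pose commanded when the call began; what a row does not reach only later rows make up. A row lasts 1/10 s, in which the tool goes at most 50 mm and 8.59 degrees, less where a joint would pass 70% of its speed; a pose out of reach is approached as far as the arm can. A call with a gripper value outside its range is refused whole. The fingers move at their own pace and stop on an object; "grip_force" is the grip in N (left out, the last holds). Time passes only in rows, so rows that repeat a pose let the fingers close. It gives the time, the measured TCP pose, the force and the opening at its end, in the units of the state.
- env.get_obs(): the state, without advancing time (a new reading comes with each control period).
- env.read_camera(name): name is "side" or "top" or "wrist"; returns (picture, depth): 400x640x3 uint8, red, green, blue; 400x640 float32, m along the optical axis (not along the pixel's ray), 0 where there is no reading.
- env.get_calibration(name): a dict with "K" (3x3 intrinsics, pixels), "camera_from_world" (4x4, takes a point from world to camera coordinates); the wrist camera has in their place "T_tool_cam" (4x4, takes a point from camera to tool coordinates, whose origin is the TCP and whose axes are the tool frame's). Camera axes: x right, y down, z forward; pixel columns grow to the right and rows downward; lengths in m; the calibration is good to about 2 mm. A picture is of the moment at which its call begins: read the wrist's pose just before it. get_calibration takes no time and is no camera call.
- env.sign_off(): hands the job in, once; it reports no verdict.
The state is a dict: "time_s": time; "qpos": joint angles; "joint_velocities": joint speeds; "effort": joint torques, N m; "tool_pos": TCP position; "tool_rot": TCP orientation; "force": force on the tool from outside, world axes, zero at the start; "wrist_torque": the same for the moment, N m; "grip_width": finger opening in m.
Only numpy, scipy, OpenCV 4.12 (cv2) and the standard library are available. Lean on these libraries where they do the work, as an engineer would, in place of code of your own. Each camera call takes 0.05 s, during which the arm holds its last target.

## Working session

There is one attempt and no reset: what is moved stays moved. The work goes in short steps, Python scripts to look and compute and a tool call to move; the robot and the scene stay as the last step left them, time stands still between calls to the robot, and variables do not carry over. Pictures are saved under pics/ and viewed, and the job is handed in when it is done.

Besides the shell and the picture viewer there is one more tool, called after "Emit:" by a JSON object that holds its "method" and its "body", one argument or row to a line. carry_out: Moves the arm, as the interface text tells. Its arguments: {"type":"object","properties":{"increments":{"type":"array"},"grip_force":{"type":"number"}},"required":["increments"]}

```bash
mkdir -p pics
cat > h.py <<'E'
import numpy as np,cv2
from cell import env
def save(n,p): cv2.imwrite('pics/'+n+'.png',p[:,:,::-1])
E
python3 - <<'E'
from h import *
o=env.get_obs();print(o)
for n in('side','top','wrist'):
    p,d=env.read_camera(n);save(n+'0',p);np.savez('pics/'+n+'0.npz',p=p,d=d);print(n,env.get_calibration(n))
E
```

```text
{'time_s': 0.0, 'qpos': array([64.69460872, 18.43978117, -4.01558615, 83.17532521,  1.29653053,
       78.54110182, -3.26052119]), 'joint_velocities': array([-0.04525845, -0.05663113,  0.1019504 , -0.07748495, -0.0761286 ,
       -0.00487208,  0.00100945]), 'effort': array([ 3.82304770e-04, -4.91292250e+01, -4.04002592e-01, -3.12534928e+01,
       -6.42914884e-02,  4.38415934e-02,  1.69747864e-04]), 'tool_pos': array([ 0.28597084, -0.58348196,  0.40364931]), 'tool_rot': array([ 1.79992726e+02,  1.10877797e-01, -6.38850205e+01]), 'force': array([-0.35918401,  0.17516805,  0.07088285]), 'wrist_torque': array([-0.00738589,  0.00470295, -0.00934274]), 'grip_width': 0.08696513435554402}
side {'K': array([[461.06551838,   0.        , 316.5947923 ],
       [  0.        , 461.06551838, 203.32540444],
       [  0.        ,   0.        ,   1.        ]]), 'camera_from_world': array([[-0.81138981, -0.58441472,  0.01029653,  0.48858691],
       [-0.42098061,  0.57207912, -0.70391819,  0.31593054],
       [ 0.40548972, -0.57548668, -0.71020643,  1.1283176 ],
       [ 0.        ,  0.        ,  0.  
[... 278 characters left out ...]
[-0.98728078, -0.02938161, -0.15624781,  0.58861974],
       [ 0.15638359, -0.00236744, -0.98769356,  1.24664843],
       [ 0.        ,  0.        ,  0.        ,  1.        ]])}
wrist {'K': array([[333.34900774,   0.        , 316.68259275],
       [  0.        , 333.34900774, 200.88168536],
       [  0.        ,   0.        ,   1.        ]]), 'T_tool_cam': array([[ 9.99999972e-01, -2.20337406e-04, -8.40496135e-05,
         7.74121490e-04],
       [ 2.34455185e-04,  9.67251123e-01,  2.53821216e-01,
        -6.91774276e-02],
       [ 2.53707748e-05, -2.53821228e-01,  9.67251148e-01,
         2.03954178e-02],
       [ 0.00000000e+00,  0.00000000e+00,  0.00000000e+00,
         1.00000000e+00]])}
```

View pics/side0.png

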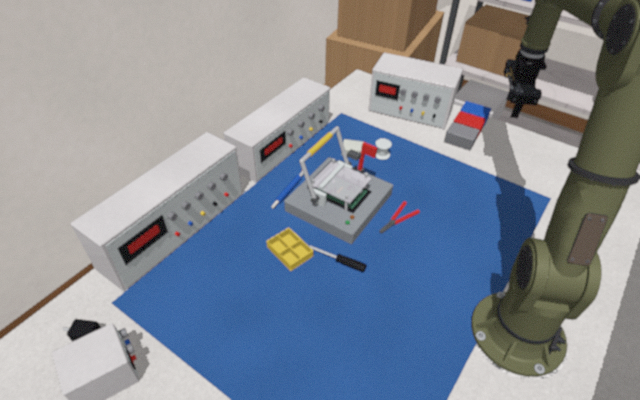

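View pics/top0.png

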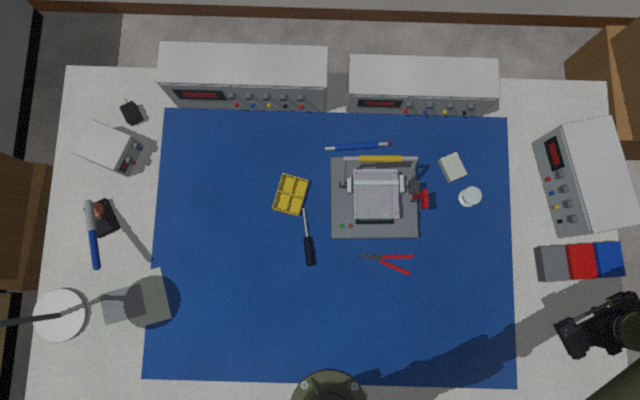

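View pics/wrist0.png

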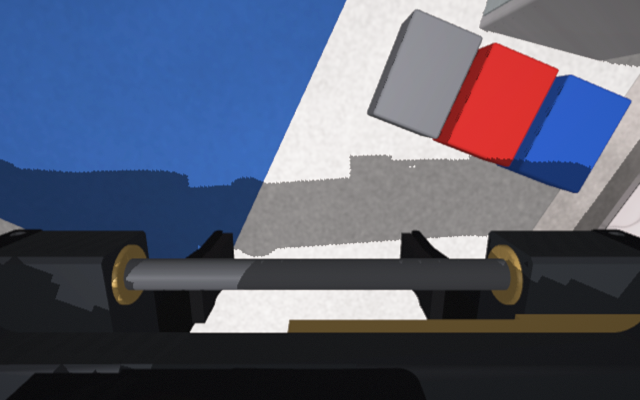

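The side view shows the yellow grip near (322,144) and the red tab near (367,152). In the top view the grip is near (381,158), the tab near (424,199), and the base spans about x 331–418, y 157–238. Next I'll measure them from both views.

```bash
cat >> h.py <<'E'
def mask(p,kind):
    h=cv2.cvtColor(p,cv2.COLOR_RGB2HSV)
    if kind=='y': return cv2.inRange(h,(18,110,80),(35,255,255))
    m=cv2.inRange(h,(0,130,60),(8,255,255))|cv2.inRange(h,(172,130,60),(180,255,255)); return m
def roi(m,x0,x1,y0,y1):
    o=np.zeros_like(m);o[y0:y1,x0:x1]=m[y0:y1,x0:x1];return o
def big(m):
    n,l,s,c=cv2.connectedComponentsWithStats(m);i=1+np.argmax(s[1:,4]);return (l==i),s[i],c[i]
def P(n):
    c=env.get_calibration(n);return c['K']@c['camera_from_world'][:3]
def tri(a,b,na='top',nb='side'):
    X=cv2.triangulatePoints(P(na),P(nb),np.array(a,float).reshape(2,1),np.array(b,float).reshape(2,1));X=(X[:3]/X[3]).ravel()
    e=[]
    for n,u in((na,a),(nb,b)):
        q=P(n)@np.r_[X,1];e.append(np.linalg.norm(q[:2]/q[2]-u))
    return X,e
def depthpts(n,d,m):
    c=env.get_calibration(n);v,u=np.nonzero(m&(d>0));z=d[v,u]
    q=np.linalg.inv(c['K'])@np.stack([u,v,np.ones_like(u)])*z
    M=np.linalg.inv(c['camera_from_world']);return (M[:3,:3]@q+M[:3,3:]).T
def onplane(n,uv,z):
    c=env.get_calibration(n);M=np.linalg.inv(c['camera_from_world']);o=M[:3,3]
    r=M[:3,:3]@np.linalg.inv(c['K'])@np.r_[uv,1];return o+r*(z-o[2])/r[2]
E
python3 - <<'E'
from h import *
t=np.load('pics/top0.npz');s=np.load('pics/side0.npz')
for k,rt,rs in(('y',(340,430,145,170),(295,345,120,165)),('r',(405,445,180,215),(350,380,135,178))):
    a=big(roi(mask(t['p'],k),*rt));b=big(roi(mask(s['p'],k),*rs))
    print(k,a[1],a[2],b[1],b[2],tri(a[2],b[2]))
    for n,im,q in(('top',t,a),('side',s,b)):
        X=depthpts(n,im['d'],q[0]);print(n,np.median(X,0),X.min(0),X.max(0))
    if k=='y':
        for n,q in(('top',a),('side',b)):
            v,u=np.nonzero(q[0]);r=cv2.minAreaRect(np.stack([u,v],1).astype(np.float32));print(r)
def up(p,x0,x1,y0,y1,f): return cv2.resize(p[y0:y1,x0:x1],None,fx=f,fy=f,interpolation=cv2.INTER_CUBIC)
save('topz',up(t['p'],310,490,130,260,4));save('sidez',up(s['p'],270,420,110,250,4))
E
```

```text
y [360 156  42   6 252] [380.5 158.5] [309 133  23  22 139] [320.01438849 143.21582734] (array([ 0.67564273, -0.11336041,  0.19866917]), [np.float64(0.4919604862320585), np.float64(0.416004886328492)])
top [ 0.67489561 -0.11188734  0.2055306 ] [ 0.66738067 -0.19377645  0.04556061] [ 0.710736   -0.05891876  0.2125635 ]
side [ 0.67055714 -0.10869903  0.20353939] [ 0.66414345 -0.16662106  0.19651411] [ 0.68057989 -0.0563235   0.20877534]
((380.4999694824219, 158.49998474121094), (40.99999237060547, 4.999999046325684), -0.0)
((320.2992858886719, 142.82066345214844), (5.0199127197265625, 27.682626724243164), 46.97493362426758)
r [413 189  16  20 171] [422.37426901 198.14035088] [358 143  19  27 197] [366.45685279 152.7715736 ] (array([ 0.58770053, -0.23812771,  0.12448909]), [np.float64(0.34718180581500413), np.float64(0.28920501234922363)])
top [ 0.58819663 -0.23251515  0.15294006] [ 0.5593996  -0.2836834  -0.00204477] [ 0.6125036  -0.22110422  0.16473962]
side [ 0.58763961 -0.23144223  0.13892433] [ 0.5529834  -0.24360742  0.06365833] [ 0.60408269 -0.21815116  0.16040124]
```

View pics/topz.png

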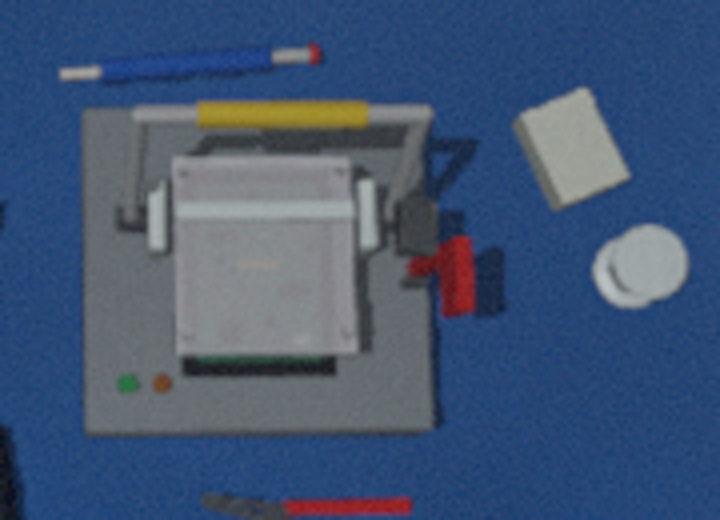

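View pics/sidez.png

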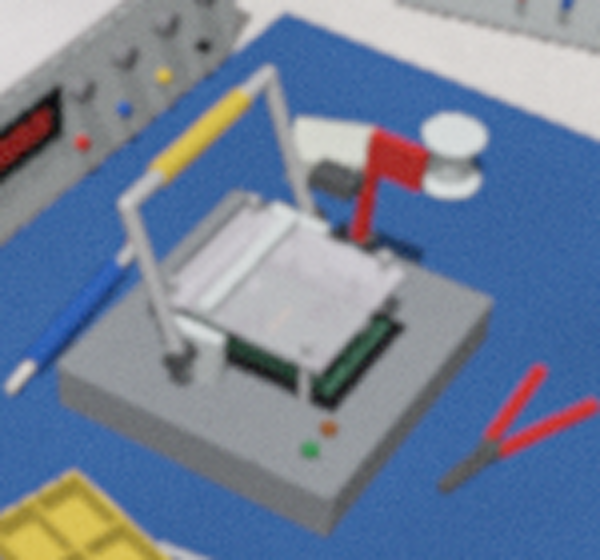

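The zoomed views are clear: base corners, grip and tab are all visible and nearly aligned with the world axes. Next: fixture pose, spool position and predicted points.

Run:
```python
from h import *
t=np.load('pics/top0.npz');s=np.load('pics/side0.npz')
# base top corners, top view (z .046) : FL, FR, RL
c=[onplane('top',np.array(u)-.5+.0,.046) for u in((331.2,238.5),(418.9,238.3),(330.8,156.8),(418.3,157.0))]
for x in c: print(x.round(4))
FL,FR,RL,RR=c
print('yaws',np.degrees(np.arctan2(*( (FL-FR)[[0,1]]*[-1,1]))),'rear',np.degrees(np.arctan2((RL-FL)[1],(RL-FL)[0])),np.linalg.norm(FL-FR),np.linalg.norm(RL-FL),'centre',np.mean(c,0))
# side corners: front-right (top) and front-left of base, triangulated with the top view
for a,b in (((331.2,238.5),(270+325/4,110+497/4)),((418.9,238.3),(270+490/4,110+302/4)),((330.8,156.8),(270+62/4,110+370/4))): print('tri',tri(a,b))
# grip ends
for a,b in (((360,158.5),(270+158/4,110+172/4)),((401.5,158.5),(270+245/4,110+98/4))): print('grip end',tri(a,b))
# tab top corners top view at z ~.158
for u in((313.0+440/4-3,130+237/4),(310+472/4,130+237/4),(310+443/4,130+313/4),(310+472/4,130+313/4)): print('tab',onplane('top',np.array(u),.155).round(4))
print('spool',onplane('top',np.array([310+650/4,130+262/4]),.05),'carton',onplane('top',np.array([310+572/4,130+150/4]),.03))
# tab top edge front corner tri
print(tri((310+457/4,130+312/4),(270+420/4,110+152/4)))
```

```text
[0.4786 0.0071 0.046 ]
[ 0.4865 -0.2437  0.046 ]
[0.7185 0.0144 0.046 ]
[ 0.7257 -0.2432  0.046 ]
yaws 1.80092026533982 rear 1.744922348618088 0.2509042012411895 0.239975133047326 centre [ 0.60234432 -0.11637056  0.046     ]
tri (array([0.47816898, 0.00595509, 0.04484198]), [np.float64(0.3245019973537405), np.float64(0.31186654973038513)])
tri (array([ 0.48679016, -0.24701851,  0.03596287]), [np.float64(0.33349267990984455), np.float64(0.2885623814960942)])
tri (array([0.71573877, 0.01046415, 0.03439439]), [np.float64(1.589911743825402), np.float64(1.47694880308159)])
grip end (array([ 0.67420347, -0.06037664,  0.19789225]), [np.float64(0.503514130623352), np.float64(0.4360473080930496)])
grip end (array([ 0.6763298 , -0.16886498,  0.19643447]), [np.float64(1.137702296074274), np.float64(0.9410983170851658)])
tab [ 0.6072 -0.2246  0.155 ]
tab [ 0.6078 -0.2459  0.155 ]
tab [ 0.5562 -0.2262  0.155 ]
tab [ 0.5568 -0.2454  0.155 ]
spool [ 0.61326401 -0.4003576   0.05      ] carton [ 0.69956066 -0.35124306  0.03      ]
(array([ 0.55716457, -0.23412663,  0.15964188]), [np.float64(0.2983462076202657), np.float64(0.24720721266384232)])
```

Measurements agree with the text: grip at (0.676, -0.113, 0.198), base 251 x 240 mm, yaw about 1.5°, and the tab where it should be. The catch hinge comes out near (0.600, -0.228, 0.058). I'll go above the inner side of the tab with the fingers shut, jaws along y and camera to the front.

Emit:
{"method": "carry_out", "body": {
  "increments": [
    [0.03,0.04,0,8,1],
    [0.06,0.08,0,16,1],
    [0.09,0.12,0,24,1],
    [0.12,0.16,0,32,1],
    [0.15,0.2,0,40,1],
    [0.18,0.24,0,48,1],
    [0.2,0.28,0,56,1],
    [0.22,0.31,0,64,1],
    [0.24,0.34,0,72,1],
    [0.26,0.37,0,80,1],
    [0.277,0.394,0,88,1],
    [0.277,0.394,0,96,1],
    [0.277,0.394,0,104,1],
    [0.277,0.394,0,112,1],
    [0.277,0.394,0,120,1],
    [0.277,0.394,0,128,1],
    [0.277,0.394,0,136,1],
    [0.277,0.394,0,144,1],
    [0.277,0.394,0,152,1],
    [0.277,0.394,0,155,1]
  ],
  "grip_force": 20
}}

```text
time_s: 2.15
tool_pos: [0.5629, -0.1897, 0.4044]
tool_rot: [-180.0, -0.0, 91.3]
force: [0.5, 0.1, 0.1]
grip_width: 0.0008
```

Run:
```python
from h import *
o=env.get_obs();print(o['time_s'],o['tool_pos'],o['tool_rot'],o['grip_width'],o['qpos'])
p,d=env.read_camera('wrist');save('w1',p)
p,d=env.read_camera('side');save('s1',cv2.resize(p[50:250,250:500],None,fx=3,fy=3,interpolation=cv2.INTER_CUBIC))
```

```text
2.15 [ 0.56294885 -0.18971678  0.40441107] [-1.79965110e+02 -2.09897181e-02  9.13444019e+01] 0.0007923171284977517 [ 47.75804756  15.01845704 -37.6659847   90.40426187   9.30971318
  77.80242387 100.4053897 ]
```

View pics/w1.png

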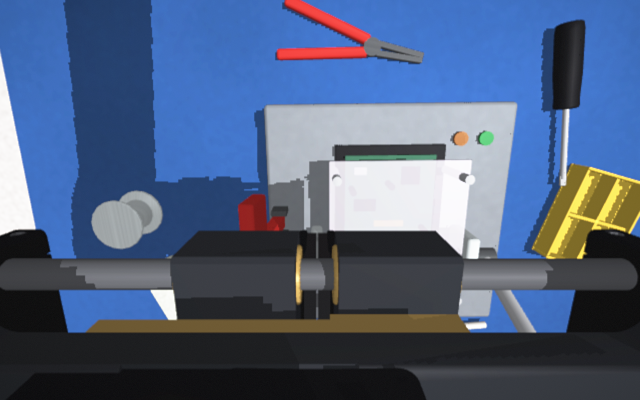

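View pics/s1.png

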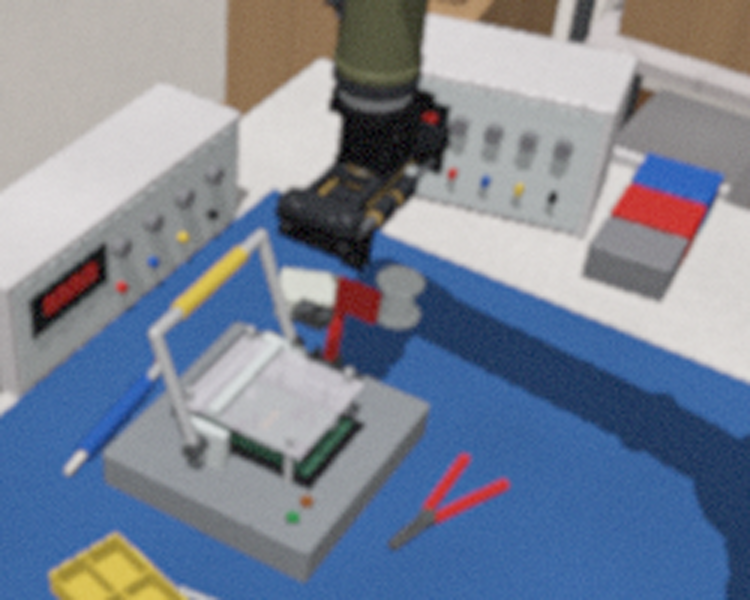

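Fingers are shut in the wrist view, with tips near (316,235), right of the tab (240–265, 200), so they sit on its inner side. Now I'll lower the tips to 0.13 m.

Emit:
{"method": "carry_out", "body": {
  "increments": [
    [0,0,-0.03,0,1],
    [0,0,-0.06,0,1],
    [0,0,-0.08,0,1],
    [0,0,-0.092,0,1],
    [0,0,-0.092,0,1]
  ]
}}

```text
time_s: 2.75
tool_pos: [0.5625, -0.1896, 0.3111]
tool_rot: [-179.8, -0.1, 91.1]
force: [-0.3, -0.4, -0.3]
grip_width: 0.0007
```

Run:
```python
from h import *
o=env.get_obs();print(o['tool_pos'],o['force'])
p,d=env.read_camera('wrist');save('w2',p)
p,d=env.read_camera('side');save('s2',cv2.resize(p[50:250,250:500],None,fx=3,fy=3,interpolation=cv2.INTER_CUBIC))
```

```text
[ 0.56246628 -0.1896327   0.31105403] [-0.28397358 -0.41388444 -0.32570343]
```

View pics/w2.png

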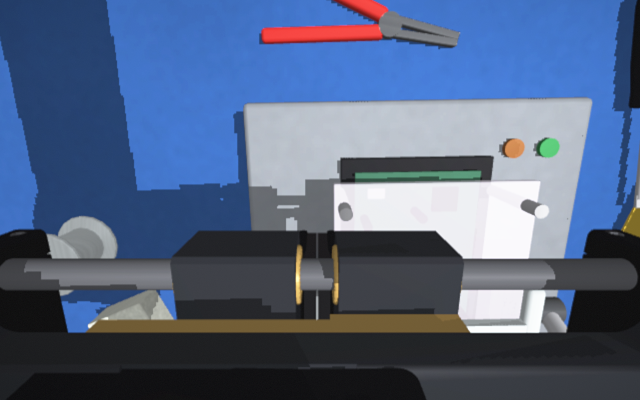

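View pics/s2.png

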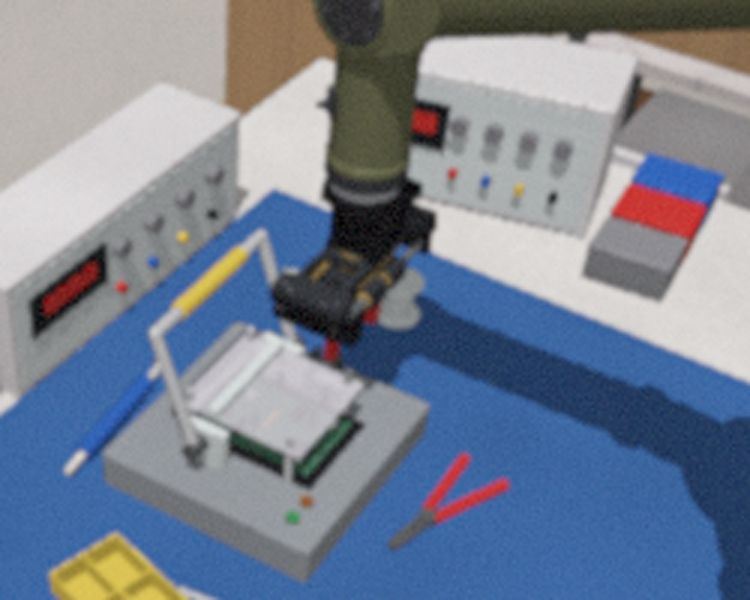

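Nothing is touching and the tips are beside the tab. Now I'll sweep outward along the catch's arc.

Emit:
{"method": "carry_out", "body": {
  "increments": [
    [0,-0.008,0,0,1],
    [0,-0.016,0,0,1],
    [0,-0.024,0,0,1],
    [0,-0.032,0,0,1],
    [0,-0.04,0,0,1],
    [0,-0.048,0,0,1],
    [0,-0.056,0,0,1],
    [0,-0.063,-0.004,0,1],
    [0,-0.07,-0.008,0,1],
    [0,-0.076,-0.012,0,1],
    [0,-0.082,-0.018,0,1],
    [0,-0.087,-0.024,0,1],
    [0,-0.092,-0.03,0,1],
    [0,-0.092,-0.03,0,1]
  ]
}}

```text
time_s: 4.25
tool_pos: [0.5625, -0.2825, 0.2813]
tool_rot: [-179.9, -0.0, 91.1]
force: [-0.5, 0.3, 0.1]
grip_width: 0.0004
```

Run:
```python
from h import *
o=env.get_obs();print(o['tool_pos'],o['force'])
p,d=env.read_camera('top');save('t3',cv2.resize(p[130:260,310:490],None,fx=4,fy=4,interpolation=cv2.INTER_CUBIC))
p,d=env.read_camera('side');save('s3',cv2.resize(p[50:250,250:500],None,fx=3,fy=3,interpolation=cv2.INTER_CUBIC))
```

```text
[ 0.56245004 -0.28253642  0.28130339] [-0.53633439  0.29598726  0.10235224]
```

View pics/t3.png

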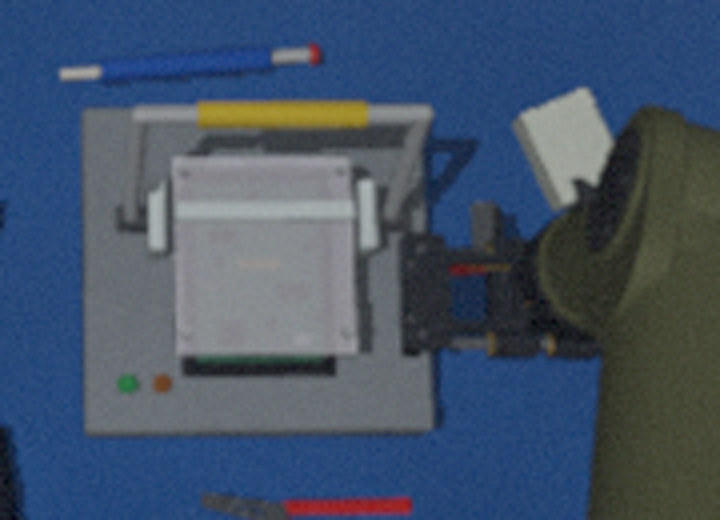

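View pics/s3.png

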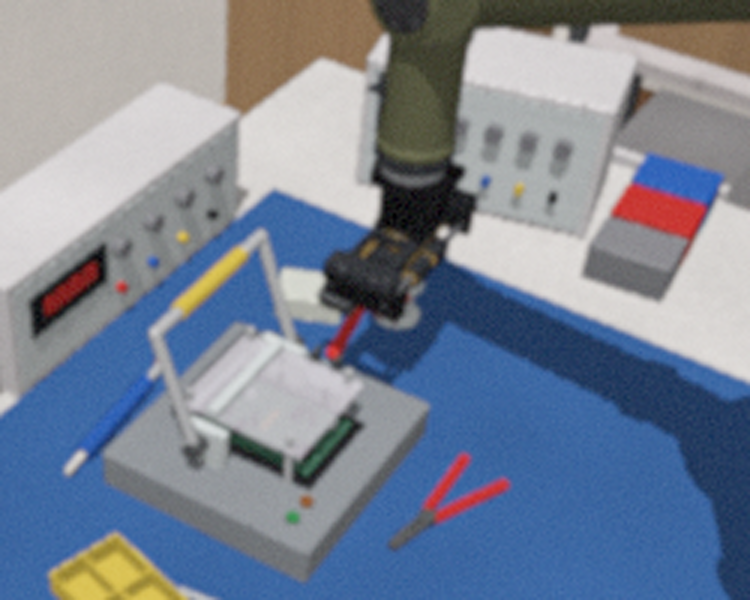

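The side view shows the catch leaning outward under the fingers (stem at about (348,335)). I'll continue down to its stop.

Emit:
{"method": "carry_out", "body": {
  "increments": [
    [0,-0.003,-0.007,0,1],
    [0,-0.006,-0.014,0,1],
    [0,-0.008,-0.021,0,1],
    [0,-0.01,-0.028,0,1],
    [0,-0.011,-0.034,0,1],
    [0,-0.011,-0.038,0,1],
    [0,-0.011,-0.042,0,1],
    [0,-0.011,-0.042,0,1]
  ]
}}

```text
time_s: 5.15
tool_pos: [0.5631, -0.2927, 0.2413]
tool_rot: [-180.0, 0.0, 91.1]
force: [-1.4, -0.4, 2.2]
grip_width: 0.0002
```

Emit:
{"method": "carry_out", "body": {
  "increments": [
    [0,0,-0.003,0,1],
    [0,0,-0.006,0,1],
    [0,0,-0.006,0,1]
  ]
}}

```text
time_s: 5.45
tool_pos: [0.5635, -0.2925, 0.2399]
tool_rot: [-180.0, 0.1, 91.1]
force: [-10.1, 4.4, 26.8]
grip_width: 0.0008
```

A 27 N reaction means it's at its stop. I'll lift straight up, check the catch, then turn the jaws across the grip and open them.

Emit:
{"method": "carry_out", "body": {
  "increments": [
    [0,0,0.03,0,1],
    [0,0,0.08,0,1],
    [0,0,0.12,0,1],
    [0,0,0.16,0,1],
    [0,0,0.2,0,1],
    [-0.01,0.0,0.2,-8,-1],
    [-0.02,0.0,0.2,-16,-1],
    [-0.03,0.0,0.2,-24,-1],
    [-0.03,0.0,0.2,-32,-1],
    [-0.03,0.0,0.2,-40,-1],
    [-0.03,0.0,0.2,-48,-1],
    [-0.03,0,0.2,-56,-1],
    [-0.03,0,0.2,-64,-1],
    [-0.03,0,0.2,-72,-1],
    [-0.03,0,0.2,-80,-1],
    [-0.03,0,0.2,-88,-1],
    [-0.03,0,0.2,-89.6,-1],
    [-0.03,0,0.2,-89.6,-1]
  ]
}}

```text
time_s: 7.25
tool_pos: [0.5332, -0.2924, 0.4347]
tool_rot: [180.0, -0.0, 1.7]
force: [0.0, -0.6, -0.2]
grip_width: 0.086
```

Run:
```python
from h import *
o=env.get_obs();print(o['tool_pos'],o['tool_rot'],o['force'],o['grip_width'],o['qpos'])
p,d=env.read_camera('top');save('t4',cv2.resize(p[130:260,310:490],None,fx=4,fy=4,interpolation=cv2.INTER_CUBIC))
p,d=env.read_camera('wrist');save('w4',p)
p,d=env.read_camera('side');save('s4',cv2.resize(p[50:250,250:500],None,fx=3,fy=3,interpolation=cv2.INTER_CUBIC))
m=big(roi(mask(p,'r'),340,420,100,190));X=depthpts('side',d,m[0]);print(m[1],np.median(X,0),X.min(0),X.max(0))
```

```text
[ 0.53318852 -0.29240801  0.43467369] [ 1.79999061e+02 -1.76800745e-03  1.66629215e+00] [ 0.04107196 -0.64692385 -0.186977  ] 0.08601541383909235 [ 46.25059044  14.08641796 -24.0384342   86.22305049   5.76249333
  80.91283628  23.60967521]
[359 154  27  16 161] [ 0.59202588 -0.29589082  0.0583004 ] [ 5.57320001e-01 -3.68283149e-01  4.45609108e-04] [ 0.63914616 -0.22614541  0.06482232]
```

View pics/t4.png

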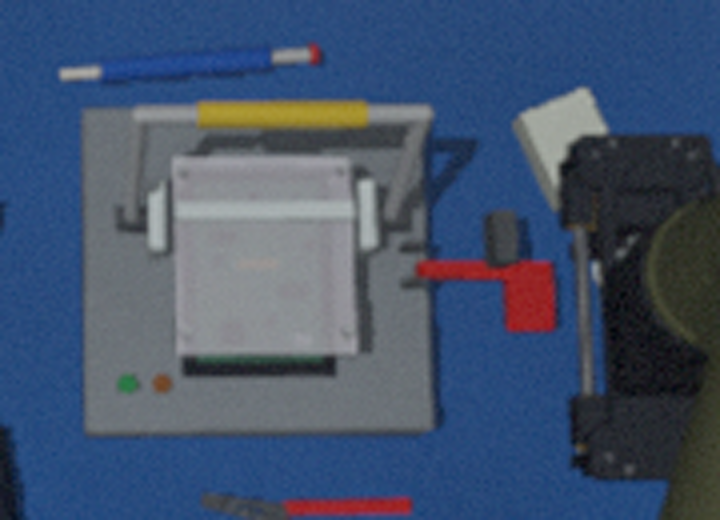

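View pics/s4.png

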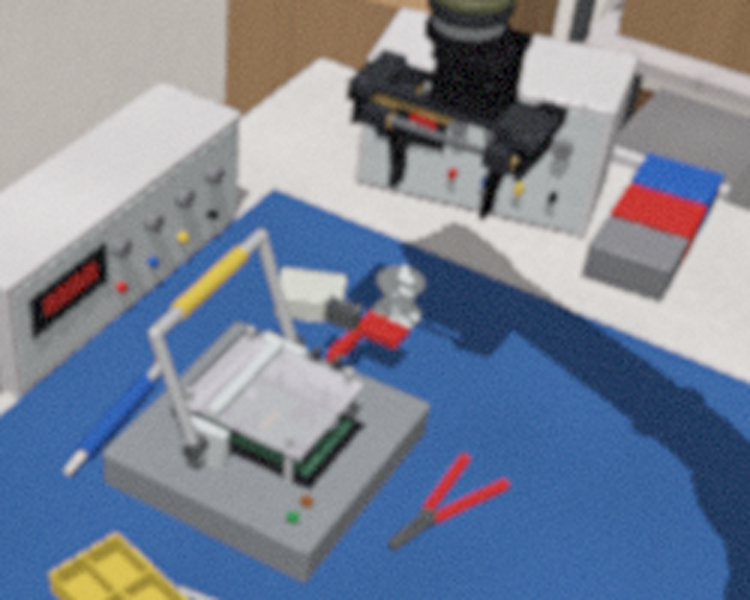

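View pics/w4.png

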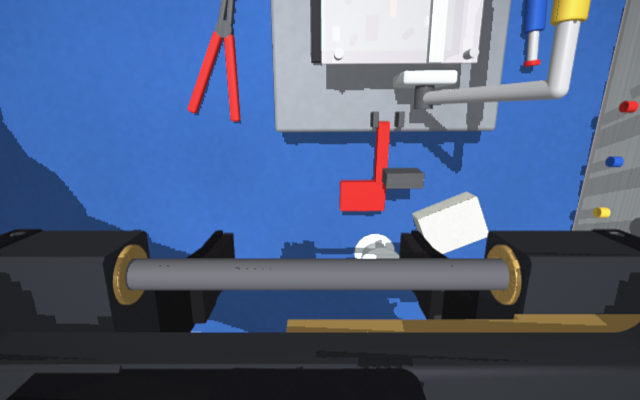

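The catch lies level (red at z≈0.058, around (530,295) in the zoomed top view) and nothing else has moved. Now I'll go over the grip and down.

Emit:
{"method": "carry_out", "body": {
  "increments": [
    [0.03,0.036,0,0,-1],
    [0.06,0.072,0,0,-1],
    [0.09,0.108,0,0,-1],
    [0.12,0.144,0,0,-1],
    [0.143,0.179,0,0,-1],
    [0.143,0.179,0,0,-1]
  ]
}}

```text
time_s: 8.0
tool_pos: [0.6783, -0.1054, 0.4341]
tool_rot: [-179.6, -0.1, 2.2]
force: [0.1, 0.4, 1.1]
grip_width: 0.0872
```

Run:
```python
from h import *
o=env.get_obs();print(o['tool_pos'],o['tool_rot'])
from scipy.spatial.transform import Rotation as R
p,d=env.read_camera('wrist');save('w5',p)
p2,d2=env.read_camera('side');save('s5',cv2.resize(p2[50:250,250:500],None,fx=3,fy=3,interpolation=cv2.INTER_CUBIC))
c=env.get_calibration('wrist');T=np.eye(4);T[:3,:3]=R.from_euler('xyz',o['tool_rot'],degrees=True).as_matrix();T[:3,3]=o['tool_pos']
W=T@c['T_tool_cam']
m=mask(p,'y');n,l,s,cc=cv2.connectedComponentsWithStats(m);print(s,cc)
v,u=np.nonzero((m>0)&(d>0));z=d[v,u];q=np.linalg.inv(c['K'])@np.stack([u,v,np.ones_like(u)])*z
X=(W[:3,:3]@q+W[:3,3:]).T;k=X[:,2]>.15;X=X[k];print(len(X),np.median(X,0),X.min(0),X.max(0))
```

```text
[ 0.67828423 -0.10535486  0.43410035] [-1.79634914e+02 -6.65034234e-02  2.22619605e+00]
[[     0      0    640    400 245766]
 [   265      0     34     10    185]
 [   300    150     27    109   2818]
 [   112    245     34     59    963]
 [   488    245     35     60   1004]
 [   301    290     24     17    375]
 [   288    314    352     19   4889]] [[316.4759568  196.37471823]
 [285.55135135   2.97837838]
 [312.86976579 203.47906317]
 [124.5482866  274.17549325]
 [508.94820717 274.51195219]
 [312.52533333 297.424     ]
 [476.65268971 324.12374719]]
9996 [ 0.68764164 -0.08008845  0.34272385] [ 0.62847092 -0.16940099  0.19586629] [ 0.75271177 -0.05774351  0.35574273]
```

View pics/w5.png

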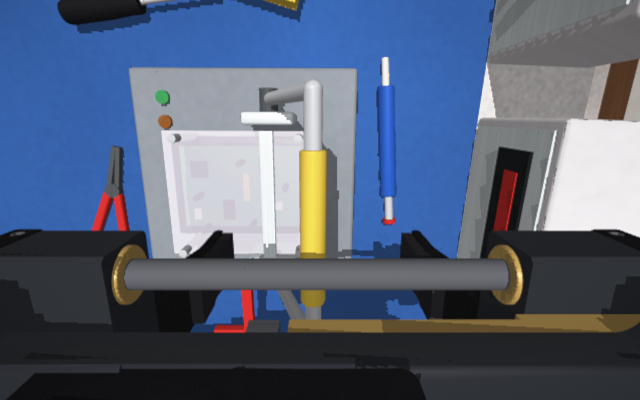

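View pics/s5.png

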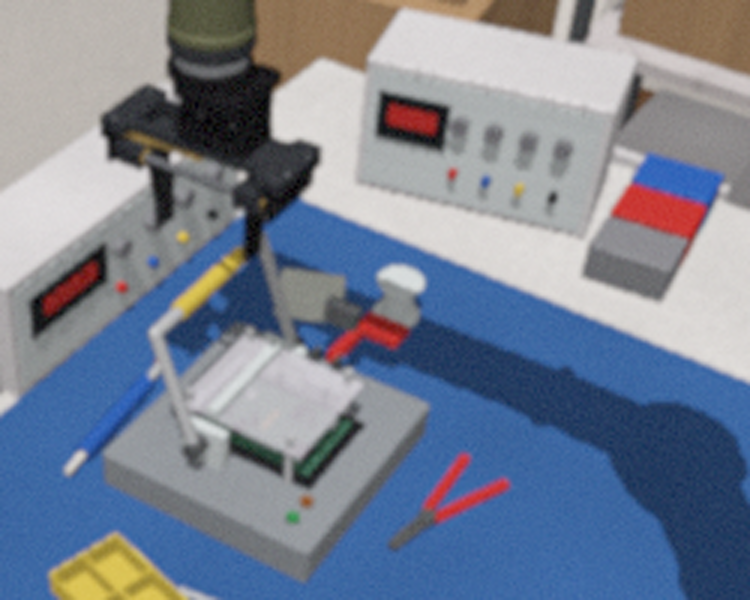

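The grip (column 313) is centred between the open fingers (about 225 and 410). Descending and closing.

Emit:
{"method": "carry_out", "body": {
  "increments": [
    [0,0,-0.02,0,-1],
    [0,0,-0.04,0,-1],
    [0,0,-0.06,0,-1],
    [0,0,-0.074,0,-1],
    [0,0,-0.074,0,-1],
    [0,0,-0.074,0,1],
    [0,0,-0.074,0,1],
    [0,0,-0.074,0,1],
    [0,0,-0.074,0,1],
    [0,0,-0.074,0,1],
    [0,0,-0.074,0,1],
    [0,0,-0.074,0,1]
  ],
  "grip_force": 25
}}

```text
time_s: 9.3
tool_pos: [0.6761, -0.1136, 0.3608]
tool_rot: [180.0, -0.0, 1.5]
force: [-0.5, -0.3, 0.1]
grip_width: 0.0391
```

Emit:
{"method": "carry_out", "body": {
  "increments": [
    [0,0,0,0,1],
    [0,0,0,0,1],
    [0,0,0,0,1],
    [0,0,0,0,1],
    [0,0,0,0,1],
    [0,0,0,0,1]
  ]
}}

```text
time_s: 9.9
tool_pos: [0.6761, -0.1136, 0.3607]
tool_rot: [180.0, -0.0, 1.5]
force: [-0.4, 0.0, 0.6]
grip_width: 0.0174
```

Grip width is 17.4 mm on the 18 mm grip, so it's held. Pulling the first half of the arc.

Emit:
{"method": "carry_out", "body": {
  "increments": [
    [-0.008,0,0.0026,0,1],
    [-0.0162,-0.0004,0.0047,0,1],
    [-0.0245,-0.0007,0.0063,0,1],
    [-0.0329,-0.0009,0.0073,0,1],
    [-0.0413,-0.0011,0.0078,0,1],
    [-0.0498,-0.0014,0.0077,0,1],
    [-0.0582,-0.0016,0.0071,0,1],
    [-0.0666,-0.0018,0.0059,0,1],
    [-0.0749,-0.002,0.0042,0,1],
    [-0.083,-0.0022,0.002,0,1],
    [-0.083,-0.0022,0.002,0,1]
  ]
}}

```text
time_s: 11.0
tool_pos: [0.5938, -0.1157, 0.3657]
tool_rot: [179.9, -0.4, 1.5]
force: [3.7, 0.2, 5.3]
grip_width: 0.0173
```

Emit:
{"method": "carry_out", "body": {
  "increments": [
    [-0.008,-0.0002,-0.0028,0,1],
    [-0.0158,-0.0004,-0.0061,0,1],
    [-0.0234,-0.0006,-0.0099,0,1],
    [-0.0307,-0.0008,-0.0141,0,1],
    [-0.0377,-0.001,-0.0188,0,1],
    [-0.0443,-0.0012,-0.024,0,1],
    [-0.0507,-0.0014,-0.0296,0,1],
    [-0.0566,-0.0016,-0.0356,0,1],
    [-0.0622,-0.0017,-0.042,0,1],
    [-0.0622,-0.0017,-0.042,0,1]
  ]
}}

```text
time_s: 12.0
tool_pos: [0.5323, -0.1174, 0.3227]
tool_rot: [179.9, -0.5, 1.5]
force: [6.2, 0.1, 3.1]
grip_width: 0.0174
```

Run:
```python
from h import *
o=env.get_obs();print(o['tool_pos'],o['tool_rot'],o['force'])
p2,d2=env.read_camera('side');save('s6',cv2.resize(p2[50:250,250:500],None,fx=3,fy=3,interpolation=cv2.INTER_CUBIC))
```

```text
[ 0.53225127 -0.11739857  0.32271278] [179.91439921  -0.45852422   1.52274644] [6.24279295 0.1197554  3.06237957]
```

View pics/s6.png

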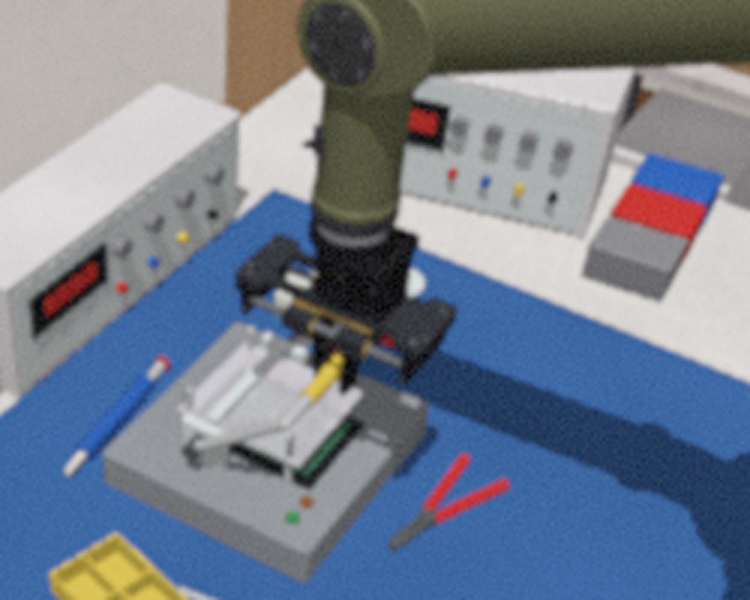

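The handle is pulled over with the grip still between the fingers, near (325,375). Now the last bit, into the stop.

Emit:
{"method": "carry_out", "body": {
  "increments": [
    [-0.0025,0,-0.0034,0,1],
    [-0.005,0,-0.0068,0,1],
    [-0.0065,0,-0.009,0,1],
    [-0.0065,0,-0.009,0,1],
    [-0.0065,0,-0.009,0,1]
  ],
  "grip_force": 35
}}

```text
time_s: 12.55
tool_pos: [0.5262, -0.1175, 0.3146]
tool_rot: [179.9, -0.5, 1.5]
force: [4.0, -0.4, 6.6]
grip_width: 0.0167
```

Emit:
{"method": "carry_out", "body": {
  "increments": [
    [-0.0012,0,-0.0016,0,1],
    [-0.0024,0,-0.0033,0,1],
    [-0.0024,0,-0.0033,0,1],
    [-0.0024,0,-0.0033,0,1]
  ]
}}

```text
time_s: 12.95
tool_pos: [0.5242, -0.1175, 0.3118]
tool_rot: [179.9, -0.5, 1.5]
force: [3.9, 0.1, 7.2]
grip_width: 0.0169
```

Emit:
{"method": "carry_out", "body": {
  "increments": [
    [-0.0012,0,-0.0016,0,1],
    [-0.0024,0,-0.0033,0,1],
    [-0.0024,0,-0.0033,0,1],
    [-0.0024,0,-0.0033,0,1]
  ]
}}

```text
time_s: 13.35
tool_pos: [0.5231, -0.1173, 0.3111]
tool_rot: [179.8, -0.8, 1.5]
force: [3.3, 1.2, 17.7]
grip_width: 0.0169
```

Run:
```python
from h import *
o=env.get_obs();print(o['tool_pos'],o['tool_rot'],o['force'])
p2,d2=env.read_camera('side');save('s7',cv2.resize(p2[130:250,290:420],None,fx=6,fy=5,interpolation=cv2.INTER_CUBIC))
p,d=env.read_camera('top');save('t7',cv2.resize(p[130:260,310:490],None,fx=4,fy=4,interpolation=cv2.INTER_CUBIC))
p3,d=env.read_camera('wrist');save('w7',p3)
m=roi(mask(p2,'y'),290,420,150,200);a=big(m);X=depthpts('side',d2,a[0]);print(a[1],a[2],np.median(X,0))
```

```text
[ 0.52310588 -0.11734845  0.31106504] [179.79741866  -0.81299836   1.54697085] [ 3.27304908  1.24656286 17.69455635]
[354 171  13  16  95] [360.88421053 178.15789474] [ 0.52112659 -0.09905967  0.15737258]
```

View pics/s7.png

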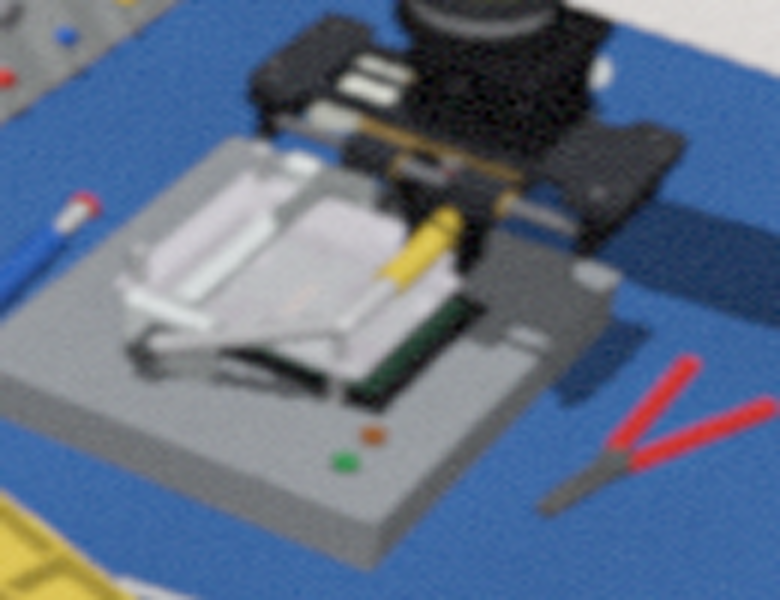

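View pics/w7.png

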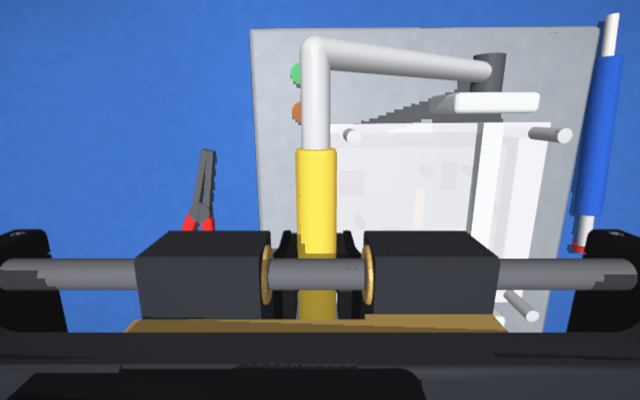

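View pics/t7.png

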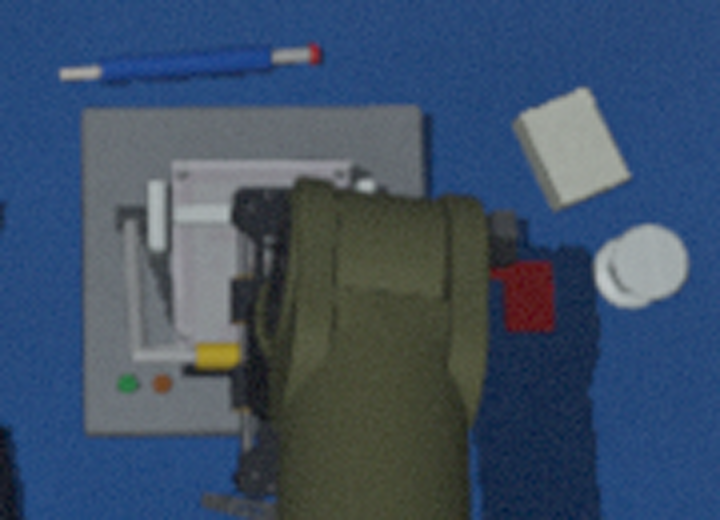

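The force jumped to about 18 N within 1 mm, so the handle is on its stop. The catch is still lying flat in the top view, near (530,295). I'll hold for a moment, check it stays steady, then hand in.

Emit:
{"method": "carry_out", "body": {
  "increments": [
    [0,0,0,0,1],
    [0,0,0,0,1],
    [0,0,0,0,1],
    [0,0,0,0,1],
    [0,0,0,0,1],
    [0,0,0,0,1],
    [0,0,0,0,1],
    [0,0,0,0,1]
  ]
}}

```text
time_s: 14.3
tool_pos: [0.5231, -0.1174, 0.3111]
tool_rot: [179.8, -0.8, 1.5]
force: [4.3, -0.4, 18.0]
grip_width: 0.0168
```

```bash
python3 -c "
from cell import env
print(env.sign_off())"
```

```text
the job is handed in; nothing more can be done
None
```

I flipped the red catch outward to its stop, then pulled the press handle down to its stop. I handed in at 14.3 s of the 48 s with the gripper still holding the handle there.

- **Catch:** it pushed back with about 27 N at the end of the flip, so it had reached its stop. It lay level afterwards, with the red tab about 58 mm above the bench. It was still flipped over in the last top view.
- **Handle:** near the end the upward force jumped from about 7 N to 18 N within 1 mm. It then stayed at 18 N with no movement over a 0.8 s hold. The gripper stayed closed on the 18 mm grip, reading 16.8 mm at 35 N.
- **Height mismatch:** the stop came about 3 mm lower than the text says, at roughly 147 mm instead of 150 mm by the arm's reading. This could be measurement error or a small slip of the grip between the pads. I trusted the jump in force as the sign of the stop.
- **Other things on the mat:** the solder pump, carton and spool looked unmoved in the last top view. I saw no shift in the pliers, tray or screwdriver in the other views, where they were only partly visible at the end.

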